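# Close, pin and hold a split heel mould

## Task

Take the black shoe heel out from between the open halves of the mould and put it in the steel tray with the other heel, then swing the mould shut and push the thicker of the two rack pins fully home through both lugs. Let go of the pin and finish holding the mould shut: press or squeeze the steel plate on the outside of the swinging half firmly towards the fixed half with the gripper, and keep that up when your program ends. Leave the slim pin, bottles, tin, spool and shoe last where they are.

Things in the scene. Friction and masses are not known exactly. Their poses are not given: they have to be found in the camera images.
- mould: split mould, fixed to the table: dark base plate 160 (x) x 210 (y) x 10 mm. Origin: centre of its underside. Aluminium fixed half on it: x 20 to 48, y -55 to 65, z 10 to 60 mm; parting face at x = 20 faces -x (robot side). Shut, the swinging half fills x -8 to 20, same y, z 13 to 60: both are 56 mm thick, 62 mm over the steel plate, and can be squeezed from above. Pin lugs at the -y end
- hinge (a point): top of the upright hinge axis of the swinging half, at (20, 75, 60) mm in the mould's frame
- swing (a joint): swinging half of the mould, 120 x 28 x 47 mm, its length starting 10 mm from the hinge axis. 0 = shut on the fixed half (hard stop); grows as its free end swings out to the mould's -x side; starts 1.05 to 1.45 rad open. Stiff hinge (0.12 N m friction, 0.08 N m s damping): stays where it is left, about 2 N at the plate moves it
- plate_face (a point): centre of the outer face of the steel press plate on the swinging half; plate 80 mm along the half, 36 mm tall (z 18 to 54 mm), 6 mm thick. The point is 34 mm out from the parting face, 70 mm along the half from the hinge axis, 36 mm above the table; its y runs along the half (+y to the hinge), its -x is the outward normal
- swing_hole (a point): top centre of the pin hole in the swinging half's lug (upper lug, 36 x 36 mm, z 46 to 58 mm), 148 mm from the hinge axis; hole 14.5 mm in diameter with a 2 mm chamfer
- fixed_hole (a point): top centre of the equal hole in the fixed half's lug (lower lug, z 30 to 42 mm); it lies right below swing_hole when the mould is shut
- pin: thicker pin, upright in either one of the rack's two holes. Steel shank 12 mm across, 45 mm long, chamfered foot; collar 29 mm across, 45 to 49 mm above the foot; black round grip 20 mm across, 49 to 75 mm above the foot. 90 g. Origin: centre of the foot, z up to the grip. Fully home: collar on the upper lug, foot 13 mm above the table
- pin_tip (a point): centre of the thicker pin's foot, same point as its origin
- slim_pin: bystander in the other rack hole: shank 10 mm, collar 21 mm, grip 14 mm across, same lengths; origin at the foot
- rack: wooden pin rack fixed to the table, 50 (x) x 150 (y) x 55 mm; origin: centre of underside; two holes at y = -40 and +40 mm; the pins' collars rest on its top, grips reach 85 mm high, pin feet 10 mm above the table
- heel: black D-shaped shoe heel with a brown patch on top, 50 (x) x 40 (y) x 45 mm (z), standing on the mould's base plate (10 mm high) between the halves; 90 g. Origin: centre of its underside; flat sides at y = +-20 mm for gripping; straight end at x = -25 mm, round end at +25 mm
- tray: open steel tray fixed to the table, 160 (x) x 220 (y) x 35 mm, wall and floor 4 mm; origin: centre of underside. The other heel stands around y = +60 mm in it; the -y part is empty. Tray and rack stand one on each side of the mould, either way round
- heel2: the other, equal heel, already in the tray; origin: centre of its underside
- bottle1: bystander: yellow glue bottle with red cap, 64 mm across, 170 mm tall
- bottle2: bystander: a second, equal yellow bottle
- tin: bystander: low brass-coloured tin, 60 mm across, 45 mm tall
- spool: bystander: white thread spool, 40 mm across, 46 mm tall
- last: bystander: wooden shoe last, about 195 x 60 x 65 mm
Mind the look-alikes: they are no part of the job. What is shaped like the heel but green is not meant.

How it is judged (in metres and radians):
On the way, in this order (a step that is already met when the one before it is completed fails the run):
1. the heel stands or lies in the tray, released (x of heel in the frame of tray between -0.075 and 0.075 m and y of heel in the frame of tray between -0.105 and 0.105 m and height (world z) of heel below 0.075 m and contact force between the fingers and heel below 0.1 N and linear speed of heel below 0.03 m/s), for 0.2 s.
2. the mould is swung shut (value of joint swing below 0.03 rad), for 0.2 s.
3. the thicker pin is fully home through both lugs and let go (horizontal distance between pin_tip and fixed_hole below 0.005 m and z of pin_tip in the frame of mould below 0.018 m and angle between pin's own z axis and vertical below 0.12 rad and contact force between the fingers and pin below 0.1 N and value of joint swing below 0.03 rad), for 0.2 s.
At the end, for the whole second after the job is handed in: heel in the tray, released; mould shut (joint < 0.03 rad); thicker pin upright in both lugs, foot < 18 mm above the table (home is 13) and within 5 mm of the lower hole's centre, not touched; fingers press the steel plate with more than 4 N all through the last second (all of step 1 and all of step 3 and contact force between the fingers and swing_c0 above 4 N); the arm keeps its last pose, push and grip.
It fails at once if a bystander (bottles, tin, spool, last, slim pin) is shifted more than 40 mm (distance of any of bottle1, bottle2, tin, spool, last, slim_pin from where it was at the start of the episode above 0.04 m).
It also fails if it takes over 72 s, if anything falls off the work surface, if the arm or the gripper's body presses on something with over 40 N, if the wrist force passes 120 N, or if a joint passes its speed limit or range.

## Robot

A 6-joint arm with a two-finger parallel gripper is mounted at the origin on the work surface. World frame = base frame: x ahead of the robot, y to its left, z up, the work surface at z = 0. Lengths are in mm, angles in degrees, forces in N, time in s.
With the tool pointing down it reaches from about 300 to 850 mm from the base axis. Payload 4.2 kg.
Tool frame: the origin (TCP) lies at the centre of the arm's flange, where the gripper is bolted on; the fingertips stand 191 mm ahead of it and the grasp point (between the pads) lies 172 mm ahead of it; z points along the fingers, y is the direction in which the jaws open and shut (so a half turn about z gives the same grasp; the last joint's range is limited). The gripper opens to 91 mm and grips with 3 to 60 N. Pads are 32 mm wide; open, the fingers measure 118 mm over their backs; the gripper's body (76 mm by 178 mm) begins 60 mm behind the grasp point.
Start: joints at [75.401, 18.312, 89.639, -0, 72.044, -1.146], TCP at [133.77, 559.221, 404.776] pointing down, gripper open.
Joint ranges: [-177.97, 177.97], [-48.28, 115.42], [12.27, 149.76], [-77.06, 257.06], [2.81, 150.46], [-146.56, 146.56]. Speed limits (degrees/s): [147.25, 147.25, 180, 180, 180, 180].

## Interface

Orientations are given as [roll, pitch, yaw] about the fixed x, y, z axes, in that order (R = Rz(yaw) Ry(pitch) Rx(roll)).
In Python, from workcell import status, vision, ticket gives the robot as it stands.
- The arm moves only by the shell command python3 -m jog 'ROWS' [FORCE]. ROWS is JSON, a list of rows, each a list of 7 numbers: the finger opening in m, from 0 to 0.0912, then the shift along the tool's x, y, z in m, then the turn, a rotation vector about the tool's x, y, z in rad. A call has 1 to 12 rows; each row shifts and turns the commanded pose from where the row before left it, along the tool's axes as they then stand; what a row does not reach is not made up. A row lasts 1/8 s, in which the tool goes at most 62.5 mm and 10.7 degrees, less where a joint would pass 70% of its speed; a pose out of reach is approached as far as the arm can. A call with a gripper value outside its range is refused whole. The fingers move at their own pace and stop on an object; FORCE is the grip in N (left out, the last holds). Time passes only in rows, so rows that do not move let the fingers close. It gives the time, the measured TCP pose, the force and the opening at its end, in the units of the state.
- status.state(): the state, without advancing time (a new reading comes with each control period).
- vision.grab_frame(name): name is "scene" or "side" or "wrist"; returns a dict with "color" (400x640x3 uint8, blue, green, red), "depth" (400x640 float32, mm along the optical axis (not along the pixel's ray), 0 where there is no reading), "fov_y" (degrees; the focal length in pixels is half the picture's height over the tangent of half this angle, whatever the lens; pixels are square), "cx", "cy" (the principal point, pixels), "pose" (4x4, takes a point from camera to world coordinates). Camera axes: x right, y down, z forward; pixel columns grow to the right and rows downward; lengths in mm; the calibration is good to about 2 mm. The wrist camera is an equidistant fisheye: a pixel r from the principal point sees the ray r / f radians off the axis. A picture is of the moment at which its call begins.
- ticket.job_done(): hands the job in, once; it reports no verdict.
Trained networks look in the newest picture that a camera, given by its name, has taken for a name from the list of things; names that differ only in an ending like _2 or _b are one class to them, and where a whole thing is asked for, a point or a joint stands for the part that bears it (a point fixed in the world has none). Each returns a list of dicts, best first, with "p" (0 to 1); they miss things now and then, are a little off and sometimes report something else, mostly with a low value. They report only what shows in the picture. A call takes as long as a camera call. They do not tell look-alikes from the thing itself.
- vision.find_in(camera, label): "location" ([x, y, z] in mm, in world coordinates, good to about 4 mm: the middle of the surface that is visible of it).
- vision.silhouettes(camera, label): "pixels" (400x640 bool, what is visible of it).
The state is a dict: "time_s": time; "qpos": joint angles; "qvel": joint speeds; "effort": joint torques, N m; "ee_pos": TCP position; "ee_rot": TCP orientation; "force": force on the tool from outside, world axes, zero at the start; "torque": the same for the moment, N m; "gripper_width": finger opening in mm.
Only numpy, scipy, OpenCV 4.12 (cv2) and the standard library are available. Lean on these libraries where they do the work, as an engineer would, in place of code of your own. Each camera call takes 0.05 s, during which the arm holds its last target.

## Working session

There is one attempt and no reset: what is moved stays moved. The work goes in short steps, Python scripts to look and compute and a shell command to move; the robot and the scene stay as the last step left them, time stands still between calls to the robot, and variables do not carry over. Pictures are saved under pics/ and viewed, and the job is handed in when it is done.

```bash
ls; mkdir -p pics; python3 - <<'E'
from workcell import status, vision
import cv2
s=status.state(); print(s)
for n in ["scene","side","wrist"]:
    f=vision.grab_frame(n); cv2.imwrite(f"pics/{n}0.png",f["color"]); print(n,f["fov_y"],f["cx"],f["cy"],f["pose"].round(3).tolist() if hasattr(f["pose"],'round') else f["pose"])
E
```

```text
pics
{'time_s': 0.0, 'qpos': array([ 7.54031661e+01,  1.83506866e+01,  8.97067040e+01, -1.14682320e-03,
        7.20429049e+01, -1.14654945e+00]), 'qvel': array([-0.04178967,  0.01595097,  0.04157169,  0.01472962,  0.06816162,
        0.03357951]), 'effort': array([-3.16333528e-03, -4.12467098e+01, -2.31977248e+01,  7.24403188e-02,
        4.55873762e-02, -1.46117172e-04]), 'ee_pos': array([133.71096183, 559.06169859, 403.927533  ]), 'ee_rot': array([-1.79899703e+02, -9.16764332e-04,  1.66550069e+02]), 'force': array([-0.71431603,  0.62843015, -0.4701308 ]), 'torque': array([ 0.00707719,  0.01812004, -0.00248028]), 'gripper_width': 91.29238045439595}
scene 53.01187033602048 320.9306692782408 199.00181166654278 [[-0.523, 0.659, -0.541, 1136.662], [0.853, 0.396, -0.341, 399.164], [-0.011, -0.64, -0.769, 936.832], [0.0, 0.0, 0.0, 1.0]]
side 56.62128670885617 327.49996835464094 195.30581547212975 [[-0.845, -0.393, 0.362, 230.5], [-0.534, 0.612, -0.584, 490.218], [0.008, -0.687, -0.727, 683.59], [0.0, 0.0, 0.0, 1.0]]
wrist 65.70646984690485 316.8625850160625 200.1834977981679 [[0.234, 0.935, 0.265, 57.977], [0.972, -0.225, -0.065, 577.34], [-0.001, 0.273, -0.962, 385.137], [0.0, 0.0, 0.0, 1.0]]
```

View pics/scene0.png

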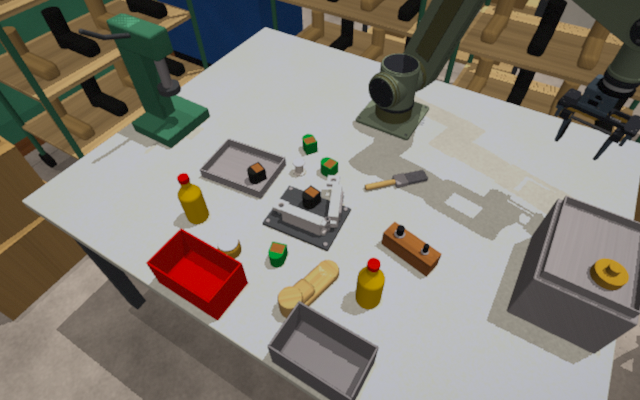

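View pics/side0.png

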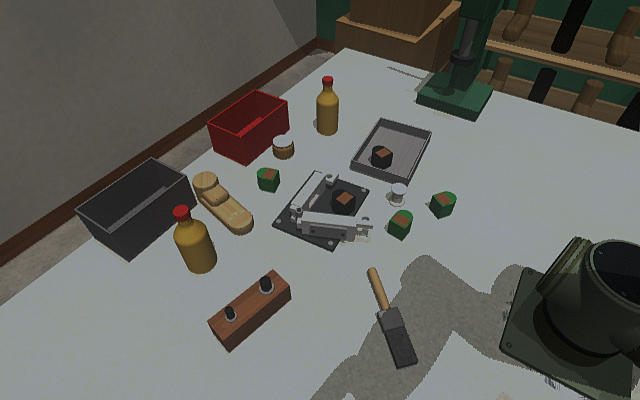

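View pics/wrist0.png

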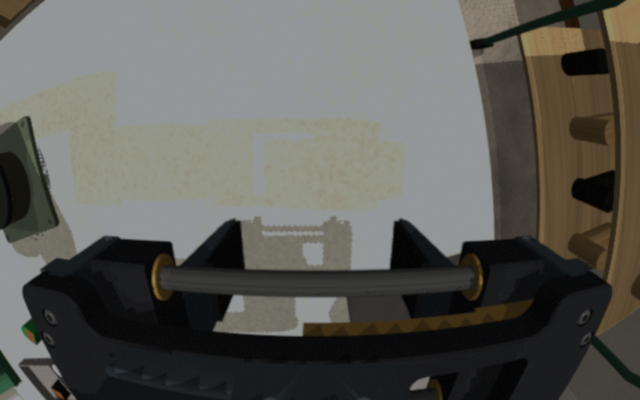

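```bash
cat > h.py <<'E'
import numpy as np, cv2
from workcell import status, vision
def f_of(f): return f["color"].shape[0]/2/np.tan(np.radians(f["fov_y"])/2)
def cloud(f):
    d=f["depth"]; k=f_of(f); v,u=np.mgrid[0:400,0:640]
    P=np.stack([(u-f["cx"])/k*d,(v-f["cy"])/k*d,d],-1)
    T=np.array(f["pose"]); W=P@T[:3,:3].T+T[:3,3]; W[d<=0]=np.nan
    return W
def proj(f,p):
    T=np.array(f["pose"]); q=(np.asarray(p,float)-T[:3,3])@T[:3,:3]; k=f_of(f)
    return np.stack([q[...,0]/q[...,2]*k+f["cx"],q[...,1]/q[...,2]*k+f["cy"]],-1)
E
python3 - <<'E'
from h import *
import pickle
fr={}
for n in ["scene","side"]:
    f=vision.grab_frame(n); fr[n]=f
    W=cloud(f)
    for l in ["mould","hinge","swing","plate_face","swing_hole","fixed_hole","pin","slim_pin","rack","heel","tray","heel2","bottle1","tin","spool","last"]:
        r=vision.find_in(n,l); print(n,l,[(np.round(x["location"]).astype(int).tolist(),round(x["p"],2),proj(f,x["location"]).astype(int).tolist()) for x in r[:4]])
pickle.dump(fr,open("fr.pkl","wb"))
c=cv2.resize(fr["scene"]["color"][120:280,190:450],None,fx=3,fy=3,interpolation=cv2.INTER_CUBIC); cv2.imwrite("pics/c1.png",c)
c=cv2.resize(fr["side"]["color"][150:360,200:400],None,fx=2.8,fy=2.8,interpolation=cv2.INTER_CUBIC); cv2.imwrite("pics/c2.png",c)
E
```

```text
scene mould [([585, 10, 11], 0.81, [309, 225])]
scene hinge [([591, 8, 10], 0.8, [307, 226])]
scene swing [([504, 50, 60], 0.74, [335, 201])]
scene plate_face [([502, 54, 59], 0.67, [337, 201])]
scene swing_hole [([501, 52, 62], 0.76, [337, 200])]
scene fixed_hole [([586, 12, 14], 0.78, [309, 225])]
scene pin [([521, 252, 69], 0.68, [399, 233]), ([518, -222, 45], 0.38, [256, 172])]
scene slim_pin [([708, 263, 106], 0.65, [372, 284]), ([520, -219, 46], 0.41, [257, 172])]
scene rack [([592, 10, 10], 0.42, [307, 227])]
scene heel [([722, 5, 44], 0.87, [278, 253]), ([380, -50, 40], 0.85, [327, 166]), ([326, -155, 38], 0.81, [308, 144]), ([519, -27, 51], 0.8, [310, 195])]
scene tray [([506, -306, 6], 0.79, [239, 168]), ([765, 123, 28], 0.19, [308, 290])]
scene heel2 [([722, 5, 44], 0.87, [278, 253]), ([380, -50, 40], 0.85, [327, 166]), ([326, -155, 38], 0.81, [308, 144]), ([519, -27, 51], 0.8, [310, 195])]
scene bottle1 [([732, -278, 96], 0.65, [190, 200]), ([708, 264, 105], 0.62, [372, 284]), ([534, 329, 70], 0.45, [425, 250])]
scene tin [([765, -123, 45], 0.84, [230, 243]), ([764, 126, 
[... 765 characters left out ...]
 0.76, [441, 204]), ([507, -21, 54], 0.75, [342, 200]), ([707, 6, 36], 0.73, [267, 179])]
side tray [([499, -306, 3], 0.86, [395, 151]), ([752, -122, 42], 0.28, [283, 144]), ([508, 298, 53], 0.18, [251, 309])]
side heel2 [([370, -35, 47], 0.8, [398, 223]), ([310, -146, 40], 0.76, [441, 204]), ([507, -21, 54], 0.75, [342, 200]), ([707, 6, 36], 0.73, [267, 179])]
side bottle1 [([413, -127, 32], 0.69, [397, 194]), ([675, 264, 102], 0.61, [192, 240]), ([707, -268, 90], 0.58, [326, 109])]
side tin [([754, -122, 39], 0.8, [283, 145]), ([490, 53, 56], 0.2, [331, 224])]
side spool [([417, -127, 32], 0.86, [396, 193]), ([752, 132, 28], 0.42, [219, 206])]
side last [([751, 134, 30], 0.94, [218, 206])]
```

```bash
python3 - <<'E'
from h import *
import pickle
fr=pickle.load(open("fr.pkl","rb"))
# tops map z in 52..66 (mould top) around mould, both cams -> top-down image of height
for lo,hi in [(0,0)]: pass
pts=[]
img=np.zeros((480,760,3),np.uint8)
for n,ch in (("scene",2),("side",1)):
    f=fr[n]; W=cloud(f).reshape(-1,3); c=f["color"].reshape(-1,3)
    m=(W[:,2]>5)&(W[:,0]>300)&(W[:,0]<780)&(W[:,1]>-380)&(W[:,1]<380)
    for p in W[m]:
        # rows: x up ; cols : y to left
        r=int(780-p[0]); q=int(380-p[1])
        if 0<=r<480 and 0<=q<760: img[r,q,ch]=max(img[r,q,ch],int(min(255,p[2]*3)))
cv2.imwrite("pics/top.png",img)
E
```

```text
(no output)
```

View pics/c1.png

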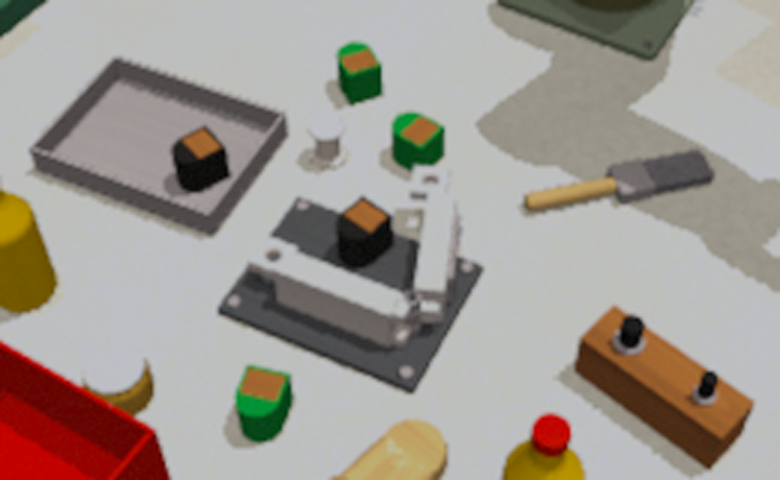

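View pics/c2.png

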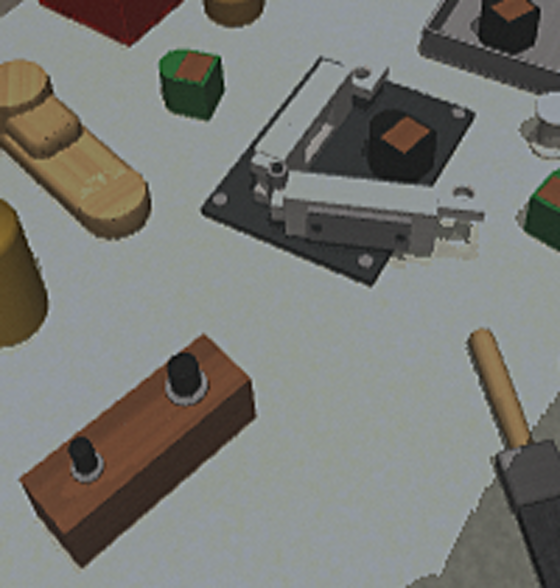

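View pics/top.png

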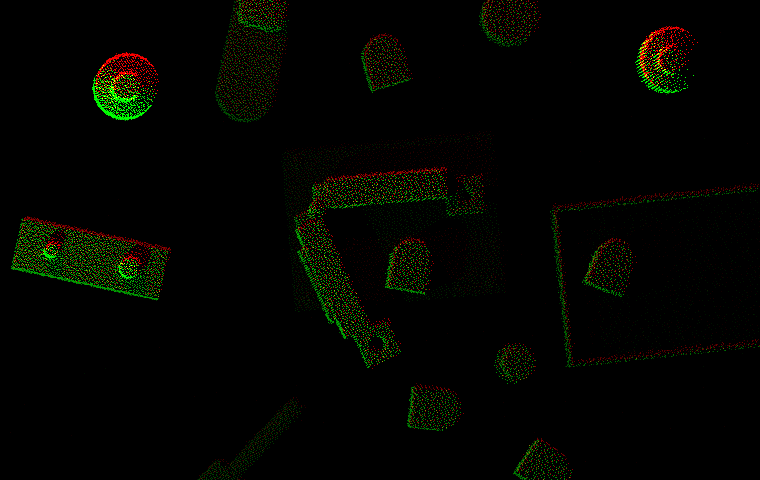

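```bash
cat > fit.py <<'E'
from h import *
import pickle
fr=pickle.load(open("fr.pkl","rb"))
def sel(n,x0,x1,y0,y1,z0,z1):
    W=cloud(fr[n]).reshape(-1,3)
    m=(W[:,0]>x0)&(W[:,0]<x1)&(W[:,1]>y0)&(W[:,1]<y1)&(W[:,2]>z0)&(W[:,2]<z1); return W[m]
def rect(P):
    (c,s,a)=cv2.minAreaRect(P[:,:2].astype(np.float32)); return np.round(c,1),np.round(s,1),round(a,2),len(P),np.round(np.median(P[:,2]),1)
if __name__=="__main__":
  for n in ("scene","side"):
    for name,b in dict(table=(450,700,100,200,-8,8),base=(460,660,-130,110,6,13.5),fixtop=(570,625,-65,72,54,66),rack=(470,570,200,385,50,58),heel=(480,550,-65,0,50,62),heel2=(480,550,-260,-180,44,55),tray=(400,610,-430,-160,30,40)).items():
        P=sel(n,*b)
        if len(P): print(n,name,*rect(P))
    for name,b in dict(thick=(480,570,225,280,78,95),slim=(480,570,300,360,78,95)).items():
        P=sel(n,*b)
        if len(P): print(n,name,cv2.minEnclosingCircle(P[:,:2].astype(np.float32)),len(P),np.median(P[:,2]))
E
python3 fit.py
```

```text
scene table [574.9 150. ] [249.6  99.9] 0.0 2426 -0.3
scene base [559.3 -16.3] [163.9 211.5] 4.97 1632 9.8
scene fixtop [591.1   2. ] [ 32.2 134.2] 4.92 440 59.5
scene rack [522.2 287.5] [151.1  53.2] 77.95 819 54.4
scene heel [515.7 -32.3] [42.  51.5] 81.18 188 55.0
scene heel2 [ 515.7 -234.1] [42.5 49.4] 71.15 160 49.0
scene tray [ 506.8 -293.2] [163.4 225. ] 5.8 415 34.0
scene thick ((514.4200439453125, 248.40882873535156), 10.22472858428955) 46 83.41432552418445
scene slim ((532.3816528320312, 326.48394775390625), 6.853066921234131) 28 84.20012058115589
side table [574.9 150. ] [249.7  99.9] 0.01 3955 0.7
side base [557.3 -13.7] [160.3 212.6] 5.05 1678 10.6
side fixtop [590.2   3.6] [ 30.5 136.5] 4.97 541 60.5
side rack [520.5 289.9] [150.4  51.6] 77.87 1828 55.6
side heel [514.  -29.1] [41.7 51.6] 82.42 284 55.8
side heel2 [ 513.9 -231.4] [42.  52.2] 70.76 197 49.9
side tray [ 504.  -289.7] [160.4 224.7] 6.12 521 34.5
side thick ((511.22686767578125, 250.93316650390625), 10.005210876464844) 97 85.04872033348045
side slim ((528.21240234375, 329.21038818359375), 6.95121431350708) 60 84.92199650865939
```

```bash
cat > plan.py <<'E'
import sys, numpy as np
from workcell import status
from scipy.spatial.transform import Rotation as R
def go(x,y,z,yaw,n=None):
    s=status.state(); p=s["ee_pos"]; Rc=R.from_euler("xyz",s["ee_rot"],degrees=True)
    Rt=R.from_euler("xyz",[180,0,yaw],degrees=True)
    rv=(Rc.inv()*Rt).as_rotvec(); d=Rt.inv().apply(np.array([x,y,z])-p)
    print("t",round(s["time_s"],2),"pos",p.round(1),"rot",s["ee_rot"].round(2),"F",s["force"].round(1),"w",round(s["gripper_width"],1))
    print("rotvec rad",rv.round(4),"deg",round(np.degrees(np.linalg.norm(rv)),1)," then tool shift m",(d/1000).round(4),"|",round(np.linalg.norm(d)),"mm rows>=",int(np.ceil(np.linalg.norm(d)/60)))
if __name__=="__main__": go(*map(float,sys.argv[1:5]))
E
python3 plan.py 514.9 -30.7 320 171.8
```

```text
t 1.85 pos [133.8 559.2 404.8] rot [179.99   0.   166.55] F [ 0.2 -0.   0.6] w 91.2
rotvec rad [ 0.0001  0.     -0.0917] deg 5.3  then tool shift m [-0.4614 -0.5295  0.0848] | 707 mm rows>= 12
```

```bash
python3 -m jog '[[0.0912,0,0,0,0,0,-0.0917],[0.06,-0.038,-0.044,0.007,0,0,0],[0.06,-0.038,-0.044,0.007,0,0,0],[0.06,-0.038,-0.044,0.007,0,0,0],[0.06,-0.038,-0.044,0.007,0,0,0],[0.06,-0.038,-0.044,0.007,0,0,0],[0.06,-0.038,-0.044,0.007,0,0,0],[0.06,-0.038,-0.044,0.007,0,0,0],[0.06,-0.038,-0.044,0.007,0,0,0],[0.06,-0.038,-0.044,0.007,0,0,0],[0.06,-0.038,-0.044,0.007,0,0,0],[0.06,-0.038,-0.044,0.007,0,0,0]]' 30; python3 plan.py 514.9 -30.7 320 171.8
```

```text
time_s: 3.35
ee_pos: [479.4, 18.7, 327.8]
ee_rot: [180.0, 0.1, 171.8]
force: [0.8, 0.2, 0.5]
gripper_width: 60.2
t 3.35 pos [479.4  18.7 327.8] rot [1.7997e+02 6.0000e-02 1.7178e+02] F [0.8 0.2 0.5] w 60.2
rotvec rad [ 0.0005  0.001  -0.0004] deg 0.1  then tool shift m [-0.0422 -0.0438  0.0078] | 61 mm rows>= 2
```

```bash
python3 -m jog '[[0.06,-0.0217,-0.0227,0.004,0,0,0],[0.06,-0.0217,-0.0228,0.004,0,0,0],[0.06,0,0,0,0,0,0],[0.06,0,0,0,0,0,0]]'; python3 plan.py 514.9 -30.7 210 171.8; python3 - <<'E'
from h import *
f=vision.grab_frame("wrist"); cv2.imwrite("pics/w1.png",f["color"])
f=vision.grab_frame("side"); cv2.imwrite("pics/s1.png",cv2.resize(f["color"][60:300,200:520],None,fx=2.4,fy=2.4))
E
```

```text
time_s: 3.85
ee_pos: [514.5, -30.3, 319.7]
ee_rot: [180.0, -0.1, 171.8]
force: [-0.5, 0.2, 0.5]
gripper_width: 59.9
t 3.85 pos [514.5 -30.3 319.7] rot [ 1.7997e+02 -5.0000e-02  1.7179e+02] F [-0.5  0.2  0.5] w 59.9
rotvec rad [ 0.0005 -0.0009 -0.0001] deg 0.1  then tool shift m [-0.0005 -0.0004  0.1097] | 110 mm rows>= 2
```

View pics/w1.png

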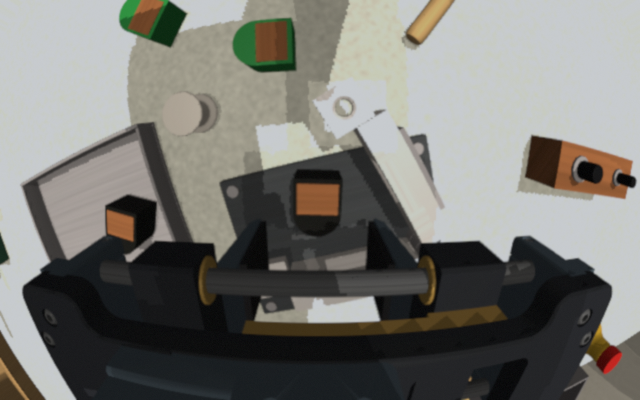

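View pics/s1.png

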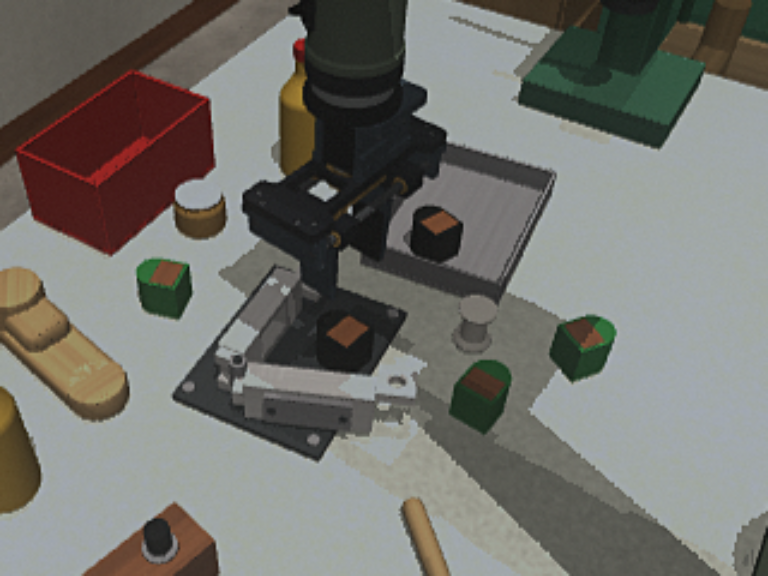

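```bash
python3 -m jog '[[0.06,0,0,0.045,0,0,0],[0.06,0,0,0.04,0,0,0],[0.06,0,0,0.025,0,0,0],[0.06,0,0,0,0,0,0],[0.03,0,0,0,0,0,0],[0.03,0,0,0,0,0,0],[0.03,0,0,0,0,0,0],[0.03,0,0,0,0,0,0]]' 25
```

```text
time_s: 4.95
ee_pos: [515.4, -30.6, 211.0]
ee_rot: [180.0, 0.1, 171.8]
force: [-0.9, 0.8, 5.4]
gripper_width: 40.0
```

```bash
python3 -m jog '[[0.03,0,0,-0.03,0,0,0],[0.03,0,0,-0.05,0,0,0],[0.03,0,0,0,0,0,0]]'; python3 plan.py 510.6 -341 291 171.8
```

```text
time_s: 5.32
ee_pos: [516.1, -30.8, 293.4]
ee_rot: [180.0, 0.5, 171.8]
force: [0.6, -0.8, -1.3]
gripper_width: 39.9
t 5.33 pos [516.1 -30.8 293.4] rot [179.97   0.5  171.8 ] F [ 0.6 -0.8 -1.3] w 39.9
rotvec rad [ 0.0005  0.0088 -0.    ] deg 0.5  then tool shift m [-0.0388 -0.3078  0.0024] | 310 mm rows>= 6
```

```bash
python3 -m jog '[[0.03,-0.0055,-0.044,0,0,0,0],[0.03,-0.0055,-0.044,0,0,0,0],[0.03,-0.0055,-0.044,0,0,0,0],[0.03,-0.0055,-0.044,0,0,0,0],[0.03,-0.0055,-0.044,0,0,0,0],[0.03,-0.0055,-0.044,0,0,0,0],[0.03,-0.0055,-0.044,0,0,0,0],[0.03,0,0,0,0,0,0],[0.03,0,0,0,0,0,0]]'; python3 plan.py 510.6 -341 206 171.8
```

```text
time_s: 6.45
ee_pos: [508.7, -340.5, 288.5]
ee_rot: [179.9, -0.1, 171.8]
force: [0.6, 0.2, -0.9]
gripper_width: 40.2
t 6.45 pos [ 508.7 -340.5  288.5] rot [ 1.7990e+02 -1.4000e-01  1.7177e+02] F [ 0.6  0.2 -0.9] w 40.2
rotvec rad [ 0.0018 -0.0024 -0.0005] deg 0.2  then tool shift m [-0.002  -0.0002  0.0825] | 83 mm rows>= 2
```

```bash
python3 -m jog '[[0.03,0,0,0.035,0,0,0],[0.03,0,0,0.035,0,0,0],[0.03,0,0,0.0135,0,0,0],[0.03,0,0,0,0,0,0],[0.03,0,0,0,0,0,0]]';
```

```text
time_s: 7.08
ee_pos: [509.5, -340.6, 206.9]
ee_rot: [-180.0, 0.1, 171.8]
force: [0.6, -0.2, -0.6]
gripper_width: 40.3
```

```bash
python3 -m jog '[[0.03,0,0,0.002,0,0,0],[0.03,0,0,0,0,0,0],[0.06,0,0,0,0,0,0],[0.06,0,0,0,0,0,0],[0.06,0,0,-0.03,0,0,0],[0.06,0,0,-0.05,0,0,0],[0.06,0,0,-0.04,0,0,0],[0.06,0,0,0,0,0,0]]'; python3 - <<'E'
from h import *
f=vision.grab_frame("wrist"); cv2.imwrite("pics/w2.png",f["color"])
f=vision.grab_frame("scene"); cv2.imwrite("pics/sc2.png",cv2.resize(f["color"][60:300,150:470],None,fx=2.4,fy=2.4))
E
```

```text
time_s: 8.07
ee_pos: [509.8, -341.5, 328.2]
ee_rot: [-179.8, 0.4, 171.8]
force: [0.5, -0.7, -1.1]
gripper_width: 59.9
```

View pics/w2.png

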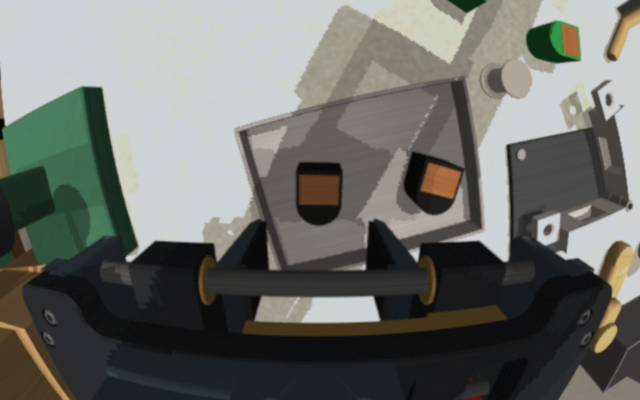

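View pics/sc2.png

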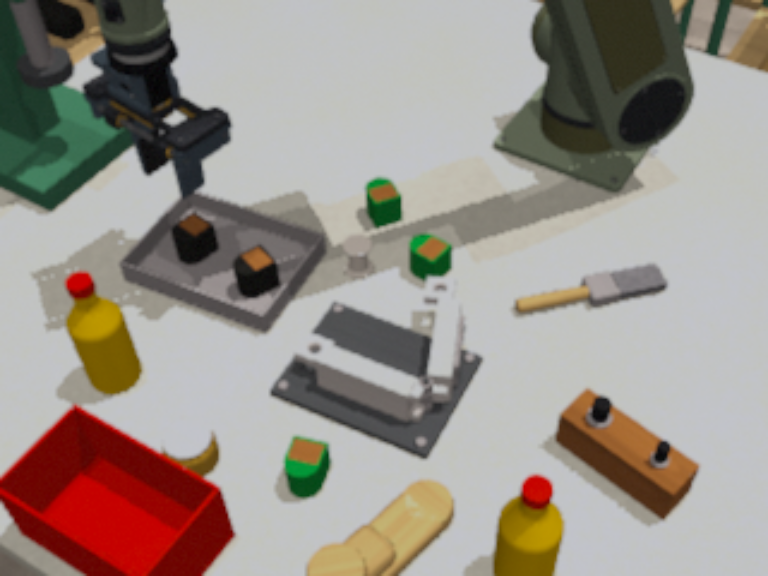

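```bash
cat > sw.py <<'E'
import numpy as np
m=np.array([558.3,-15.0]); Y=np.radians(5.0)
c,s=np.cos(Y),np.sin(Y); M=np.array([[c,-s],[s,c]])
def w(x,y): return m+M@[x,y]
H=w(20,75)
tx=np.array([np.cos(np.radians(95)),np.sin(np.radians(95))]); ty=np.array([tx[1],-tx[0]])
def tool(th,r,extra=0):
    a=np.radians(-85-th); b=np.radians(185-th); d=np.array([np.cos(a),np.sin(a)]); n=np.array([np.cos(b),np.sin(b)])
    return H+r*d+(34+16*abs(n@tx)+13.5*abs(n@ty)+extra)*n
if __name__=="__main__":
    print("hinge",H,"fixed hole",w(20,-73))
    pr=tool(72,90,15); print(pr)
    for th,e in [(72,3),(62,0),(52,0),(42,0),(32,0),(22,0),(12,0),(4,0),(-1,0),(0,-3)]:
        p=tool(th,90,e); d=p-pr; print(th,p.round(1),"tool x,y shift mm",round(d@tx,1),round(d@ty,1)); pr=p
E
python3 sw.py; python3 plan.py 455 91 328 95
```

```text
hinge [571.68721326  61.45771721] fixed hole [584.58626318 -85.97909811]
[462.12020843  89.24398488]
72 [466.8  78.2] tool x,y shift mm -11.4 3.7
62 [466.5  58.1] tool x,y shift mm -20.0 -2.0
52 [468.4  40.2] tool x,y shift mm -18.0 0.3
42 [473.8  22.5] tool x,y shift mm -18.1 3.8
32 [482.8   5.7] tool x,y shift mm -17.5 7.5
22 [495.2  -9.3] tool x,y shift mm -16.0 11.0
12 [510.6 -21.7] tool x,y shift mm -13.8 14.3
4 [524.7 -29.4] tool x,y shift mm -8.9 13.4
-1 [533.6 -33. ] tool x,y shift mm -4.4 8.5
0 [535.2 -32.1] tool x,y shift mm 0.8 1.7
t 8.18 pos [ 508.9 -340.9  324.2] rot [179.99   0.   171.8 ] F [ 0.6 -0.2 -0.2] w 59.9
rotvec rad [ 1.0000e-04 -0.0000e+00  1.3403e+00] deg 76.8  then tool shift m [ 0.4349 -0.016  -0.0038] | 435 mm rows>= 8
```

```bash
python3 -m jog '[[0,0,0,0,0,0,0.1675],[0,0,0,0,0,0,0.1675],[0,0,0,0,0,0,0.1675],[0,0,0,0,0,0,0.1675],[0,0,0,0,0,0,0.1675],[0,0,0,0,0,0,0.1675],[0,0,0,0,0,0,0.1675],[0,0,0,0,0,0,0.1675],[0,0.05,-0.002,0,0,0,0],[0,0.05,-0.002,0,0,0,0],[0,0.05,-0.002,0,0,0,0],[0,0.05,-0.002,0,0,0,0]]'; python3 plan.py 458 91 300 95
```

```text
time_s: 9.68
ee_pos: [482.8, -140.9, 322.4]
ee_rot: [-179.8, -0.1, 95.0]
force: [0.7, -0.5, -0.1]
gripper_width: -0.0
t 9.68 pos [ 482.8 -140.9  322.4] rot [-1.7981e+02 -9.0000e-02  9.5000e+01] F [ 0.7 -0.5 -0.1] w -0.0
rotvec rad [-0.0033 -0.0017 -0.0001] deg 0.2  then tool shift m [ 0.2332 -0.0045  0.0224] | 234 mm rows>= 4
```

```bash
python3 -m jog '[[0,0.046,-0.001,0,0,0,0],[0,0.046,-0.001,0,0,0,0],[0,0.046,-0.001,0,0,0,0],[0,0.046,-0.001,0,0,0,0],[0,0.046,-0.0005,0,0,0,0],[0,0,0,0,0,0,0],[0,0,0,0,0,0,0]]'; python3 - <<'E'
from h import *
import pickle
fr={n:vision.grab_frame(n) for n in ("wrist","side")}
cv2.imwrite("pics/w3.png",fr["wrist"]["color"]); cv2.imwrite("pics/s3.png",cv2.resize(fr["side"]["color"][60:360,150:510],None,fx=1.9,fy=1.9))
E
python3 plan.py 458 91 219 95
```

```text
time_s: 10.55
ee_pos: [458.8, 85.9, 323.2]
ee_rot: [-179.9, 0.0, 95.1]
force: [0.8, -0.2, -0.5]
gripper_width: 0.4
t 10.65 pos [459.   85.3 323.6] rot [-1.7992e+02  2.0000e-02  9.4950e+01] F [ 0.2 -0.4  0.2] w 0.6
rotvec rad [-0.0014  0.0004 -0.0009] deg 0.1  then tool shift m [ 0.0058 -0.0005  0.1046] | 105 mm rows>= 2
```

View pics/w3.png

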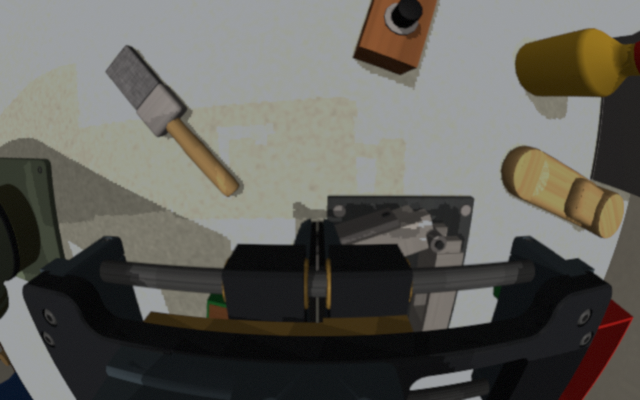

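View pics/s3.png

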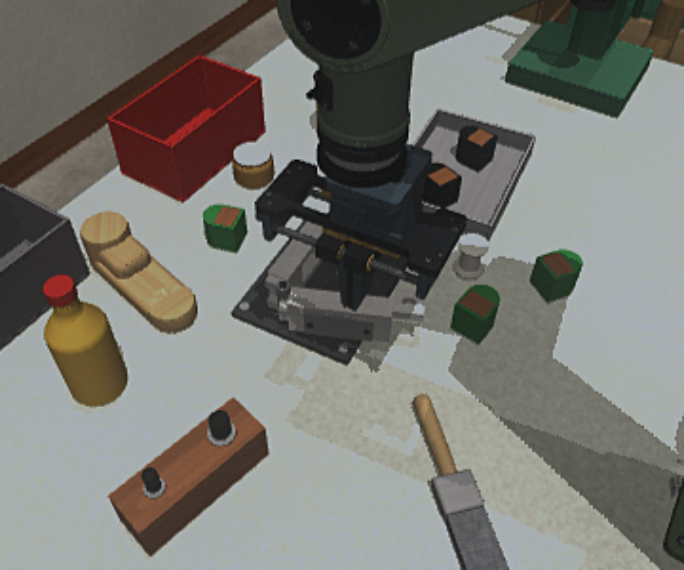

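```bash
python3 -m jog '[[0,0.01,-0.002,0,0,0,0],[0,0,0,0.04,0,0,0],[0,0,0,0.04,0,0,0],[0,0,0,0.023,0,0,0],[0,0,0,0,0,0,0],[0,0,0,0,0,0,0]]'; python3 plan.py 466.8 78.2 219 95
```

```text
time_s: 11.4
ee_pos: [456.6, 96.0, 222.1]
ee_rot: [179.9, -0.0, 95.0]
force: [0.4, 0.3, 0.5]
gripper_width: 0.7
t 11.4 pos [456.6  96.  222.1] rot [ 1.7991e+02 -2.0000e-02  9.4990e+01] F [0.4 0.3 0.5] w 0.7
rotvec rad [ 0.0016 -0.0003 -0.0001] deg 0.1  then tool shift m [-0.0186  0.0086  0.0031] | 21 mm rows>= 1
```

Clear of the half; sweep it shut along the arc, stopping a little before shut first.

```bash
python3 -m jog '[[0,-0.0186,0.0086,0.002,0,0,0],[0,-0.02,-0.002,0,0,0,0],[0,-0.018,0.0003,0,0,0,0],[0,-0.018,0.0038,0,0,0,0],[0,-0.0175,0.0075,0,0,0,0],[0,-0.016,0.011,0,0,0,0],[0,-0.0138,0.0143,0,0,0,0],[0,0,0,0,0,0,0]]'; python3 plan.py 524.7 -29.4 219 95
python3 - <<'E'
from h import *
for n in ("side","scene"):
    f=vision.grab_frame(n); cv2.imwrite(f"pics/{n}4.png",cv2.resize(f["color"][110:310,200:440],None,fx=3,fy=3))
E
```

```text
time_s: 12.4
ee_pos: [512.0, -22.6, 219.4]
ee_rot: [179.8, 0.0, 95.0]
force: [-0.5, 0.2, -0.3]
gripper_width: 0.3
t 12.4 pos [512.  -22.6 219.4] rot [1.7985e+02 4.0000e-02 9.4960e+01] F [-0.5  0.2 -0.3] w 0.3
rotvec rad [ 0.0027  0.0008 -0.0007] deg 0.2  then tool shift m [-0.0079  0.0121  0.0004] | 14 mm rows>= 1
```

View pics/side4.png

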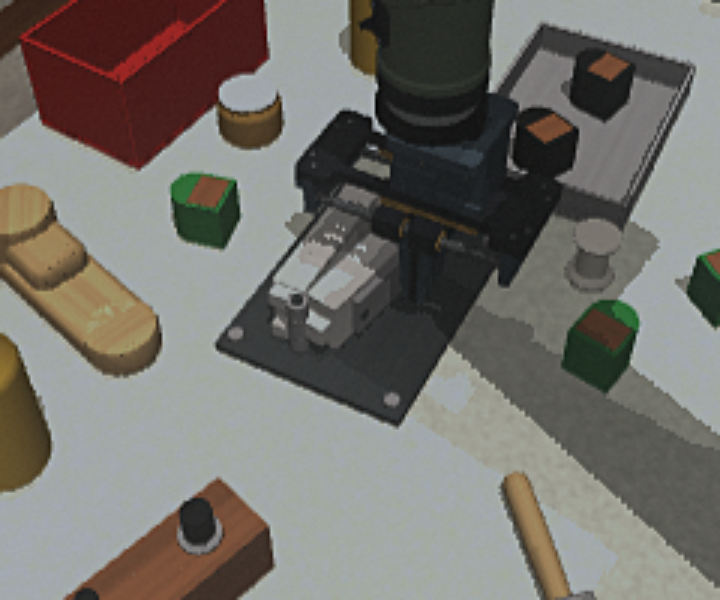

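```bash
python3 -m jog '[[0,-0.008,0.012,0,0,0,0],[0,-0.004,0.0075,0,0,0,0],[0,0,0.002,0,0,0,0],[0,0,0,0,0,0,0]]'
```

```text
time_s: 13.0
ee_pos: [532.9, -31.6, 219.3]
ee_rot: [180.0, 0.0, 95.0]
force: [-0.1, 0.2, 0.7]
gripper_width: 0.2
```

```bash
python3 -m jog '[[0,0,0.001,0,0,0,0],[0,0,0.001,0,0,0,0],[0,0,0,0,0,0,0]]';  python3 -m jog '[[0,0,0.001,0,0,0,0],[0,0,0.001,0,0,0,0],[0,0,0,0,0,0,0]]'
```

```text
time_s: 13.38
ee_pos: [534.0, -31.6, 219.2]
ee_rot: [-179.9, 0.0, 95.0]
force: [-3.4, -1.2, 2.2]
gripper_width: 0.6
time_s: 13.75
ee_pos: [534.7, -31.5, 219.2]
ee_rot: [-179.6, -0.0, 95.1]
force: [-8.6, -3.7, 7.8]
gripper_width: 0.5
```

```bash
python3 -m jog '[[0,0,-0.004,0,0,0,0],[0,0,-0.03,0,0,0,0],[0,0,0,-0.05,0,0,0],[0,0,0,-0.05,0,0,0],[0.04,0.03,-0.06,0,0,0,0],[0.04,0.03,-0.05,0,0,0,0],[0.04,0,0,0,0,0,0]]'; python3 - <<'E'
from h import *
import pickle
fr={n:vision.grab_frame(n) for n in ("scene","side","wrist")}
pickle.dump(fr,open("fr2.pkl","wb"))
cv2.imwrite("pics/sc5.png",cv2.resize(fr["scene"]["color"][160:300,240:460],None,fx=3.5,fy=3.5,interpolation=cv2.INTER_CUBIC))
cv2.imwrite("pics/si5.png",cv2.resize(fr["side"]["color"][140:360,190:400],None,fx=2.7,fy=2.7,interpolation=cv2.INTER_CUBIC))
cv2.imwrite("pics/w5.png",fr["wrist"]["color"])
E
```

```text
time_s: 14.62
ee_pos: [389.0, 15.2, 319.2]
ee_rot: [-180.0, -0.1, 95.1]
force: [0.9, 0.2, 0.4]
gripper_width: 27.7
```

View pics/sc5.png

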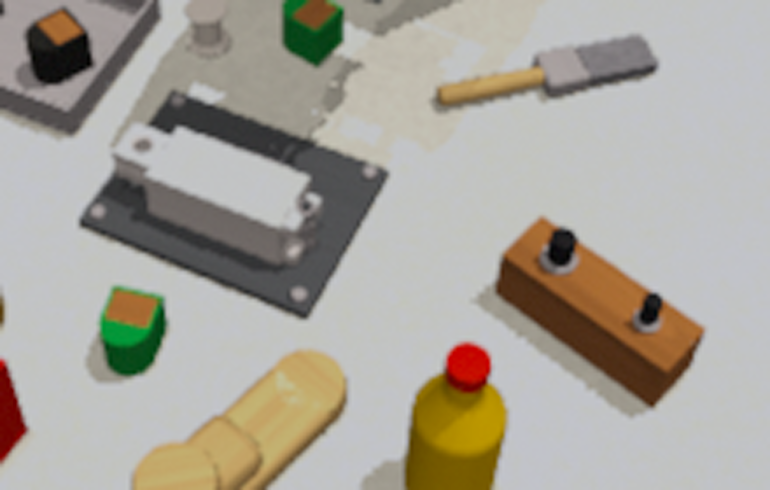

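View pics/si5.png

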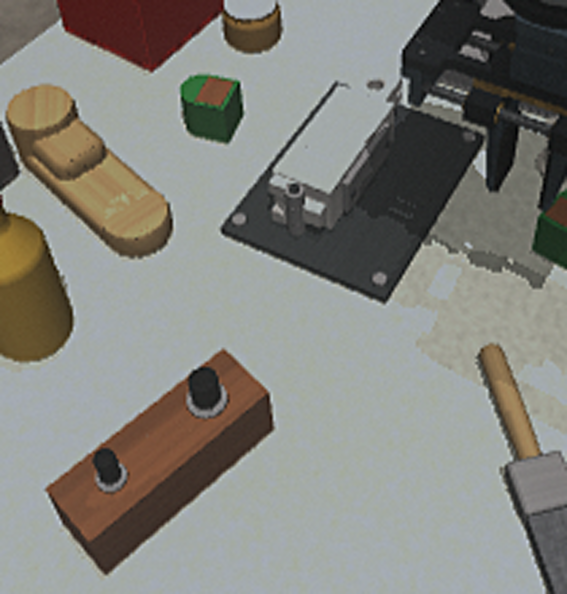

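View pics/w5.png

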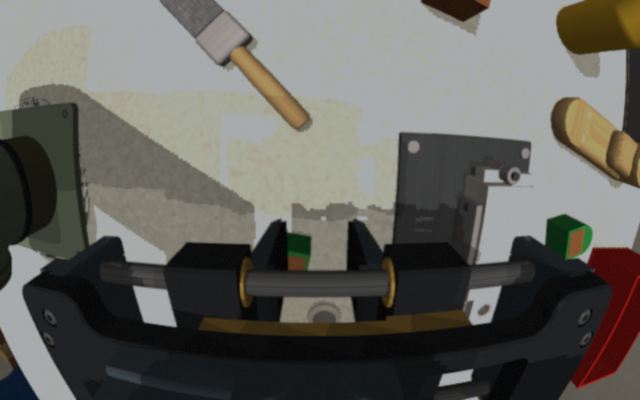

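```bash
python3 - <<'E'
import fit, pickle
from h import *
fit.fr=pickle.load(open("fr2.pkl","rb")); 
def onplane(f,uv,z):
    T=np.array(f["pose"]); k=f_of(f); r=T[:3,:3]@np.array([(uv[0]-f["cx"])/k,(uv[1]-f["cy"])/k,1]); t=(z-T[2,3])/r[2]; return (T[:3,3]+t*r)
for n in ("scene","side"):
    f=fit.fr[n]
    P=fit.sel(n,530,630,-65,75,57,64); print(n,"tops",fit.rect(P))
    P=fit.sel(n,530,640,-135,-45,52,70); 
    # lug points with z 54..62 along mould y< -57
    import sw
    L=(P[:,:2]-sw.m)@sw.M
    q=L[L[:,1]<-57]; print("lug local extents x",np.percentile(q[:,0],[1,99]).round(1),"y",np.percentile(q[:,1],[1,99]).round(1),"z",np.median(P[L[:,1]<-57][:,2]).round(1),len(q))
    uv=proj(f,[*sw.w(20,-73),58]); u,v=uv.round().astype(int); print("pred hole px",uv.round(1))
    g=cv2.cvtColor(f["color"],cv2.COLOR_BGR2GRAY); s=g[v-8:v+9,u-10:u+11]; print(s)
    pin=fit.sel(n,480,570,225,280,75,95); print("pin",cv2.minEnclosingCircle(pin[:,:2].astype(np.float32)))
E
```

```text
scene tops (array([578.6,   1.1]), array([ 58.4, 134.9]), 4.41, 713, np.float64(59.9))
lug local extents x [ 2.9 39.6] y [-91.3 -57.4] z 57.5 119
pred hole px [280.2 201.3]
[[195 195 194 195 195 187 166 154 152 151 151 151 148 117  72  55  53  54
   54  53  54]
 [195 196 194 194 196 175 154 156 156 155 152 151 131  84  53  54  53  54
   54  54  51]
 [196 195 194 194 185 164 153 167 178 181 176 155 109  61  52  53  52  54
   56  55  70]
 [195 196 195 184 164 152 160 182 193 195 193 179 163 145 109  66  53  54
   53  69 140]
 [196 195 195 174 154 162 178 191 196 196 195 195 195 189 173 149 110  65
   55 116 177]
 [195 195 186 165 158 177 191 195 194 194 194 192 193 194 196 188 173 161
  145 165 190]
 [194 194 174 152 167 188 195 194 192 182 172 166 175 190 195 196 196 196
  189 190 195]
 [195 186 165 160 180 194 196 191 174 146 127 121 142 176 192 196 195 193
  194 196 195]
 [194 174 156 176 192 195 196 186 147 111 114 113 121 164 191 196 190 189
  193 196 195]
 [195 185 180 190 195 195 195 186 156 129 125 125 139 176 193 195 190 191
  195 195 195]
 [194 186 174 180 192 195 195 193 184
[... 1705 characters left out ...]
  81 181]
 [136 171 168 166 169 169 176 115  95 105  93  84  91 165 171 173 169 110
   58 102 180]
 [169 167 167 168 164 166 172 176 154 176 139 136 178 172 172 174 109  59
   80 144 177]
 [168 167 166 167 168 166 168 166 170 172 171 173 172 170 177 138  63  66
  144 110 179]
 [169 167 167 168 168 168 168 150 170 169 168 168 168 170 170  84  69  78
  118  83 182]
 [167 166 167 167 167 167 168 167 168 168 168 168 167 173 107  61  73  75
   67  99 180]
 [168 167 166 167 166 166 168 167 165 166 168 166 168 173  99  90  93  72
   70 146 182]
 [166 166 167 169 167 168 165 167 167 167 168 167 168 170 177 184 155  67
   86 118 170]]
pin ((511.40545654296875, 251.36351013183594), 10.062237739562988)
```

```bash
python3 - <<'E'
import fit, pickle, sw
from h import *
from scipy.optimize import least_squares
fr=fit.fr=pickle.load(open("fr2.pkl","rb"))
def onplane(f,uv,z):
    T=np.array(f["pose"]); k=f_of(f); r=T[:3,:3]@np.array([(uv[0]-f["cx"])/k,(uv[1]-f["cy"])/k,1]); t=(z-T[2,3])/r[2]; return (T[:3,3]+t*r)
def rackpin(n):
    P=fit.sel(n,480,570,225,280,81,95); 
    return P
for n,zl,bg in (("scene",57.5,195),("side",58.4,168)):
    f=fr[n]; g=cv2.cvtColor(f["color"],cv2.COLOR_BGR2GRAY).astype(float)
    u,v=proj(f,[*sw.w(20,-73),58]).round().astype(int)
    U,V=np.meshgrid(np.arange(u-4,u+6),np.arange(v-3,v+5)); w=np.clip(bg-g[V,U]-12,0,None)
    c=np.array([(w*U).sum(),(w*V).sum()])/w.sum(); H=onplane(f,c,zl); print(n,"hole px",c.round(2),"world",H.round(1))
    P=fit.sel(n,480,570,225,280,62,80); C=np.array([*P[:,:2].mean(0)])
    # collar excluded; side of grip: points lie on the visible half of cylinder r=10
    r=least_squares(lambda c:np.hypot(*(P[:,:2]-c).T)-10,P[:,:2].mean(0)-0.3*(np.array(f["pose"])[:2,3]-P[:,:2].mean(0))/30,loss="soft_l1").x
    top=fit.sel(n,480,570,225,280,82,95); tc=cv2.minEnclosingCircle(top[:,:2].astype(np.float32))
    bl=fit.sel(n,480,570,200,300,56.8 if n=="scene" else 57.5,61.5); cc=cv2.minEnclosingCircle(bl[:,:2].astype(np.float32))
    print(" grip cyl fit",r.round(1),len(P),"top circ",np.round(tc[0],1),round(tc[1],1),"collar",np.round(cc[0],1),round(cc[1],1),"top z",np.median(top[:,2]).round(1))
    R=fit.sel(n,470,570,200,385,50,58); rc,rs,ra=cv2.minAreaRect(R[:,:2].astype(np.float32)); a=np.radians(ra); d=np.array([np.cos(a),np.sin(a)]); print(" rack",np.round(rc,1),"hole -40:",(np.array(rc)-40*d).round(1))
E
python3 plan.py 512.6 250 320 95
```

```text
scene hole px [280.19 201.27] world [584.3 -86.3  57.5]
 grip cyl fit [512.9 248.8] 33 top circ [513.2 247.9] 9.9 collar [519.1 258.1] 46.6 top z 84.1
 rack [523.1 287.8] hole -40: [514.4 248.7]
side hole px [328.85 170.99] world [583.4 -83.7  58.4]
 grip cyl fit [512.3 250.7] 62 top circ [511.5 251. ] 9.8 collar [508. 261.] 45.2 top z 85.4
 rack [520.4 289.8] hole -40: [511.9 250.7]
t 14.78 pos [393.4  14.2 319.8] rot [179.79   0.    95.03] F [ 0.2 -0.3  0.3] w 38.5
rotvec rad [0.0037 0.     0.0006] deg 0.2  then tool shift m [ 2.245e-01  1.393e-01 -2.000e-04] | 264 mm rows>= 5
```

```bash
python3 -m jog '[[0.05,0.045,0.028,0,0,0,0],[0.05,0.045,0.028,0,0,0,0],[0.05,0.045,0.028,0,0,0,0],[0.05,0.045,0.028,0,0,0,0],[0.05,0.0445,0.0273,0,0,0,0],[0.05,0,0,0,0,0,0],[0.05,0,0,0,0,0,0]]'; python3 plan.py 512.7 249.7 252.5 95; python3 - <<'E'
from h import *
f=vision.grab_frame("wrist"); cv2.imwrite("pics/w6.png",f["color"])
E
```

```text
time_s: 15.65
ee_pos: [512.0, 249.8, 318.5]
ee_rot: [-180.0, 0.0, 95.0]
force: [-0.6, -1.1, -1.2]
gripper_width: 50.5
t 15.65 pos [512.  249.8 318.5] rot [-1.7995e+02  3.0000e-02  9.5010e+01] F [-0.6 -1.1 -1.2] w 50.5
rotvec rad [-0.0009  0.0005  0.0002] deg 0.1  then tool shift m [-0.0002  0.0007  0.066 ] | 66 mm rows>= 2
```

View pics/w6.png

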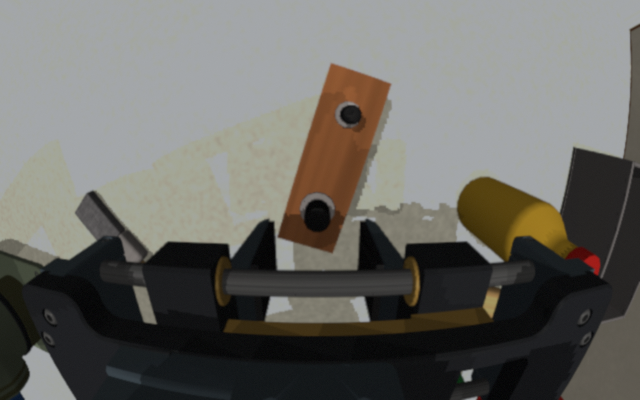

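```bash
python3 -m jog '[[0.05,0,0.0004,0.03,0,0,0],[0.05,0,0,0.025,0,0,0],[0.05,0,0,0.011,0,0,0],[0.05,0,0,0,0,0,0],[0.05,0,0,0,0,0,0]]'; python3 plan.py 512.7 249.7 252.5 95
```

```text
time_s: 16.32
ee_pos: [512.1, 249.9, 254.3]
ee_rot: [179.9, -0.0, 95.0]
force: [-0.4, -0.2, 1.2]
gripper_width: 50.0
t 16.32 pos [512.1 249.9 254.3] rot [ 1.7989e+02 -5.0000e-02  9.5000e+01] F [-0.4 -0.2  1.2] w 50.0
rotvec rad [ 0.0019 -0.0008 -0.    ] deg 0.1  then tool shift m [-0.0003  0.0006  0.0018] | 2 mm rows>= 1
```

```bash
python3 -m jog '[[0.01,0,0,0.001,0,0,0],[0.01,0,0,0,0,0,0],[0.01,0,0,0,0,0,0],[0.01,0,0,0,0,0,0],[0.01,0,0,0,0,0,0]]' 40; python3 plan.py 512.7 249.7 330 95
```

```text
time_s: 16.95
ee_pos: [511.7, 250.1, 252.4]
ee_rot: [180.0, -0.0, 95.0]
force: [-0.2, -0.6, 1.7]
gripper_width: 19.1
t 16.95 pos [511.7 250.1 252.4] rot [ 1.7999e+02 -1.0000e-02  9.5020e+01] F [-0.2 -0.6  1.7] w 19.1
rotvec rad [ 0.0002 -0.0002  0.0004] deg 0.0  then tool shift m [-0.0005  0.001  -0.0776] | 78 mm rows>= 2
```

```bash
python3 -m jog '[[0.01,0,0,-0.03,0,0,0],[0.01,0,0,-0.045,0,0,0],[0.01,0,0,0,0,0,0],[0.01,0,0,0,0,0,0]]'; python3 plan.py 583.1 -84.8 330 95; python3 - <<'E'
from h import *
import pickle
fr={n:vision.grab_frame(n) for n in ("scene","side","wrist")}
pickle.dump(fr,open("fr3.pkl","wb"))
cv2.imwrite("pics/w7.png",fr["wrist"]["color"])
cv2.imwrite("pics/si7.png",cv2.resize(fr["side"]["color"][190:360,190:400],None,fx=3,fy=3,interpolation=cv2.INTER_CUBIC))
E
```

```text
time_s: 17.45
ee_pos: [511.2, 249.9, 326.5]
ee_rot: [-179.9, 0.0, 95.0]
force: [0.2, 0.3, -1.3]
gripper_width: 19.1
t 17.45 pos [511.2 249.9 326.5] rot [-1.7992e+02  3.0000e-02  9.5030e+01] F [ 0.2  0.3 -1.3] w 19.1
rotvec rad [-0.0014  0.0005  0.0005] deg 0.1  then tool shift m [-0.3396  0.0424 -0.0035] | 342 mm rows>= 6
```

View pics/si7.png

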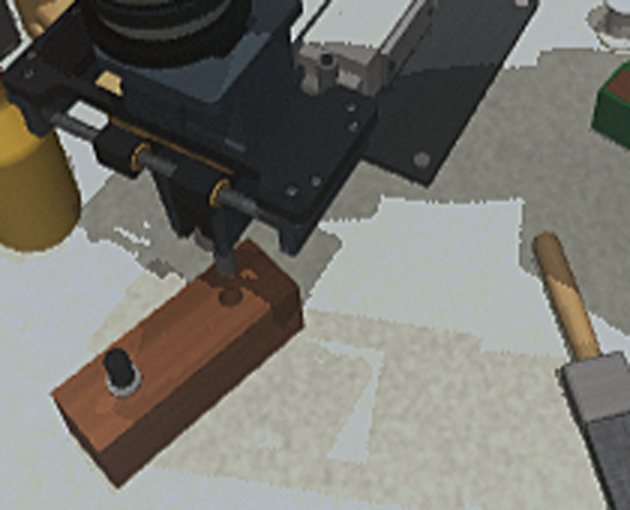

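View pics/w7.png

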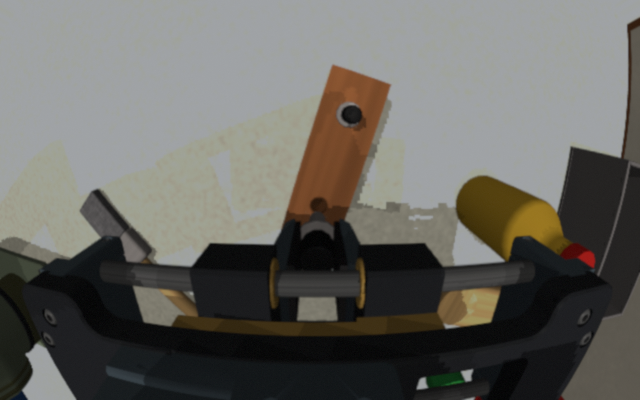

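```bash
python3 -m jog '[[0.01,-0.0425,0.0053,0,0,0,0],[0.01,-0.0425,0.0053,0,0,0,0],[0.01,-0.0425,0.0053,0,0,0,0],[0.01,-0.0425,0.0053,0,0,0,0],[0.01,-0.0425,0.0053,0,0,0,0],[0.01,-0.0425,0.0053,0,0,0,0],[0.01,-0.0425,0.0053,0,0,0,0],[0.01,-0.0421,0.0053,0,0,0,0],[0.01,0,0,0,0,0,0],[0.01,0,0,0,0,0,0],[0.01,0,0,0,0,0,0]]'; python3 plan.py 583.1 -84.8 308 95; python3 - <<'E'
from h import *
import pickle
fr={n:vision.grab_frame(n) for n in ("scene","side")}
pickle.dump(fr,open("fr4.pkl","wb"))
cv2.imwrite("pics/sc8.png",cv2.resize(fr["scene"]["color"][110:270,210:400],None,fx=3.6,fy=3.6,interpolation=cv2.INTER_CUBIC))
cv2.imwrite("pics/si8.png",cv2.resize(fr["side"]["color"][90:250,250:440],None,fx=3.6,fy=3.6,interpolation=cv2.INTER_CUBIC))
E
python3 plan.py 583.1 -84.8 308 95
```

```text
time_s: 18.98
ee_pos: [583.4, -83.5, 326.8]
ee_rot: [-179.9, -0.0, 95.1]
force: [0.2, -0.1, -0.6]
gripper_width: 19.0
t 18.98 pos [583.4 -83.5 326.8] rot [-1.7994e+02 -4.0000e-02  9.5100e+01] F [ 0.2 -0.1 -0.6] w 19.0
rotvec rad [-0.001  -0.0006  0.0017] deg 0.1  then tool shift m [-0.0013 -0.0004  0.0188] | 19 mm rows>= 1
t 19.07 pos [583.5 -83.5 327.2] rot [-1.7998e+02 -2.0000e-02  9.5110e+01] F [ 0.5 -0.5 -0.5] w 18.9
rotvec rad [-0.0003 -0.0003  0.0019] deg 0.1  then tool shift m [-0.0013 -0.0005  0.0192] | 19 mm rows>= 1
```

View pics/sc8.png

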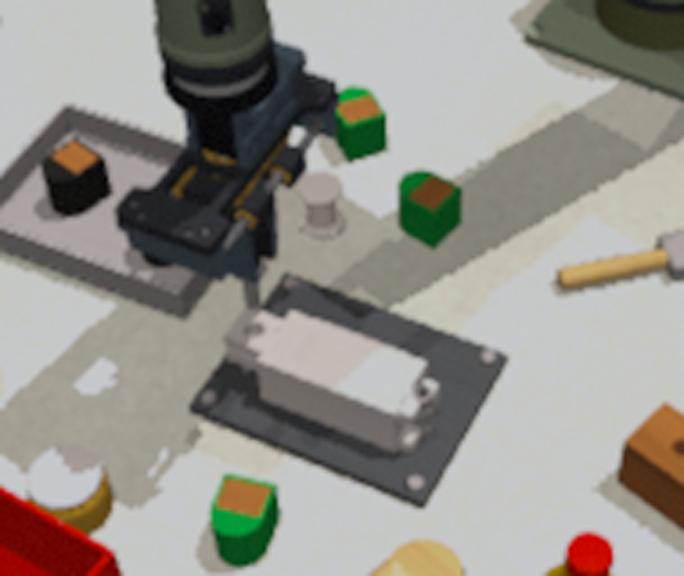

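View pics/si8.png

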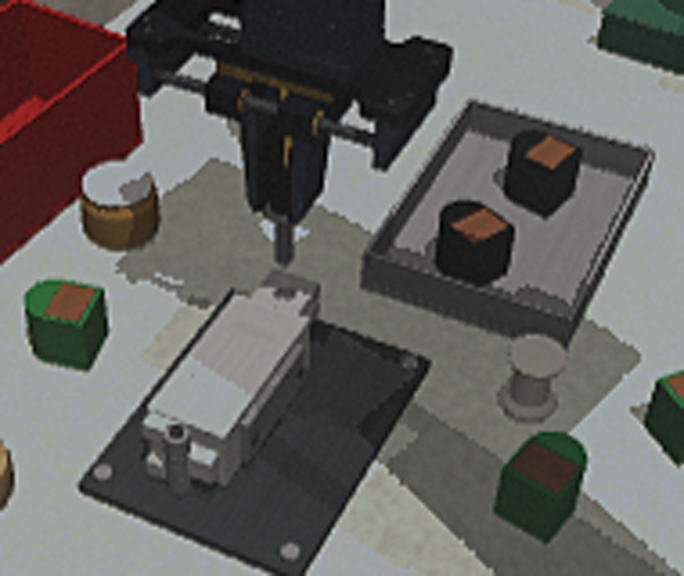

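```bash
cat > shank.py <<'E'
import fit, pickle, sys
from h import *
from scipy.optimize import least_squares
fit.fr=pickle.load(open(sys.argv[1],"rb")); z0,z1=map(float,sys.argv[2:4])
hole=dict(scene=(584.3,-86.3),side=(583.4,-83.7))
for n in ("scene","side"):
    P=fit.sel(n,565,605,-105,-65,z0,z1); f=fit.fr[n]
    cam=np.array(f["pose"])[:3,3]; v=cam[:2]-np.median(P[:,:2],0); v/=np.hypot(*v)
    # direct fit: cylinder with tilt
    def res(q): return np.hypot(P[:,0]-q[0]-q[2]*(P[:,2]-z0),P[:,1]-q[1]-q[3]*(P[:,2]-z0))-6
    c0=np.median(P[:,:2],0)-5*v
    r=least_squares(res,[*c0,0,0],loss="soft_l1",f_scale=1).x; r0=least_squares(lambda q:np.hypot(*(P[:,:2]-q).T)-6,c0,loss="soft_l1").x
    print(n,len(P),"z",P[:,2].min().round(1),"foot centre",r.round(2),"no tilt",r0.round(1),"hole-pin",(np.array(hole[n])-r[:2]).round(1),(np.array(hole[n])-r0).round(1))
E
python3 shank.py fr4.pkl 64 124
```

```text
scene 33 z 89.3 foot centre [ 5.8569e+02 -8.6400e+01 -2.0000e-02  4.0000e-02] no tilt [585.1 -84.7] hole-pin [-1.4  0.1] [-0.8 -1.6]
side 48 z 88.2 foot centre [ 5.8414e+02 -8.3910e+01  0.0000e+00  2.0000e-02] no tilt [584.2 -82.9] hole-pin [-0.7  0.2] [-0.8 -0.8]
```

```bash
python3 -m jog '[[0.01,-0.0012,-0.0006,0.01,0,0,0],[0.01,0,0,0.01,0,0,0],[0.01,0,0,0.006,0,0,0],[0.01,0,0,0,0,0,0]]'; python3 -m jog '[[0.01,0,0,0.003,0,0,0],[0.01,0,0,0.002,0,0,0],[0.01,0,0,0,0,0,0]]';  python3 plan.py 583 -84.7 255 95
```

```text
time_s: 19.58
ee_pos: [583.0, -85.8, 300.3]
ee_rot: [-179.9, -0.0, 95.0]
force: [0.2, 0.3, -0.9]
gripper_width: 19.2
time_s: 19.95
ee_pos: [583.1, -85.8, 296.2]
ee_rot: [-180.0, -0.0, 95.0]
force: [-0.6, 0.7, -1.3]
gripper_width: 19.2
t 19.95 pos [583.1 -85.8 296.2] rot [-1.7999e+02 -1.0000e-02  9.5020e+01] F [-0.6  0.7 -1.3] w 19.2
rotvec rad [-0.0001 -0.0001  0.0004] deg 0.0  then tool shift m [ 0.0011 -0.      0.0412] | 41 mm rows>= 1
```

```bash
python3 -m jog '[[0.01,0,0,0.003,0,0,0],[0.01,0,0,0.003,0,0,0],[0.01,0,0,0,0,0,0]]';  python3 -m jog '[[0.01,0,0,0.003,0,0,0],[0.01,0,0,0.001,0,0,0],[0.01,0,0,0,0,0,0]]'
```

```text
time_s: 20.32
ee_pos: [583.0, -85.8, 289.8]
ee_rot: [-180.0, -0.0, 95.0]
force: [-0.4, 0.1, -1.1]
gripper_width: 19.3
time_s: 20.7
ee_pos: [583.1, -85.8, 286.1]
ee_rot: [-180.0, -0.0, 95.0]
force: [0.4, -0.1, -1.2]
gripper_width: 19.2
```

```bash
python3 -m jog '[[0.01,0,0,0.003,0,0,0],[0.01,0,0,0.003,0,0,0],[0.01,0,0,0,0,0,0]]';  python3 -m jog '[[0.01,0,0,0.004,0,0,0],[0.01,0,0,0.004,0,0,0],[0.01,0,0,0,0,0,0]]'
```

```text
time_s: 21.08
ee_pos: [583.0, -85.8, 279.8]
ee_rot: [-180.0, -0.0, 95.0]
force: [-0.5, -0.2, -0.3]
gripper_width: 18.8
time_s: 21.45
ee_pos: [583.0, -85.8, 271.7]
ee_rot: [-179.9, -0.0, 95.0]
force: [0.6, -0.2, -0.5]
gripper_width: 19.2
```

Through both lugs without resistance (foot ≈ 29 mm). On down to the collar.

```bash
python3 -m jog '[[0.01,0,0,0.006,0,0,0],[0.01,0,0,0.006,0,0,0],[0.01,0,0,0.002,0,0,0],[0.01,0,0,0,0,0,0]]';  python3 -m jog '[[0.01,0,0,0.001,0,0,0],[0.01,0,0,0.001,0,0,0],[0.01,0,0,0,0,0,0]]'
```

```text
time_s: 21.95
ee_pos: [583.1, -85.8, 258.0]
ee_rot: [-180.0, -0.0, 95.0]
force: [0.7, -0.2, -1.8]
gripper_width: 19.2
time_s: 22.32
ee_pos: [583.1, -85.8, 256.2]
ee_rot: [-180.0, -0.0, 95.0]
force: [-0.1, -0.6, -0.6]
gripper_width: 18.8
```

```bash
python3 -m jog '[[0.01,0,0,0.001,0,0,0],[0.01,0,0,0.001,0,0,0],[0.01,0,0,0,0,0,0]]'; python3 -m jog '[[0.01,0,0,0.001,0,0,0],[0.01,0,0,0,0,0,0]]'
```

```text
time_s: 22.7
ee_pos: [583.1, -85.8, 255.4]
ee_rot: [180.0, 0.0, 95.0]
force: [-2.3, 0.5, 6.1]
gripper_width: 18.9
time_s: 22.95
ee_pos: [583.1, -85.8, 255.3]
ee_rot: [179.9, 0.0, 95.0]
force: [-3.6, 0.3, 11.0]
gripper_width: 19.0
```

```bash
python3 -m jog '[[0.01,0,0,-0.002,0,0,0],[0.045,0,0,0,0,0,0],[0.045,0,0,0,0,0,0],[0.045,0,0,-0.03,0,0,0],[0.045,0,0,-0.05,0,0,0],[0.085,0,0,0,0,0,0]]'; python3 - <<'E'
from h import *
import pickle
fr={n:vision.grab_frame(n) for n in ("scene","side","wrist")}
pickle.dump(fr,open("fr5.pkl","wb"))
cv2.imwrite("pics/sc9.png",cv2.resize(fr["scene"]["color"][110:270,210:400],None,fx=3.6,fy=3.6,interpolation=cv2.INTER_CUBIC))
cv2.imwrite("pics/si9.png",cv2.resize(fr["side"]["color"][90:250,250:440],None,fx=3.6,fy=3.6,interpolation=cv2.INTER_CUBIC))
E
python3 - <<'E'
import sw; print(sw.w(17,5),sw.w(17,8))
E
python3 plan.py 574.8 -8.5 335 95
```

```text
time_s: 23.7
ee_pos: [584.3, -86.0, 339.1]
ee_rot: [179.5, 0.1, 95.0]
force: [-0.2, -0.3, -0.2]
gripper_width: 52.2
[574.79953115  -8.53737888] [574.53806393  -5.54879479]
t 23.85 pos [582.7 -85.7 334.2] rot [-1.7989e+02 -3.0000e-02  9.5030e+01] F [-0.6 -0.4  0. ] w 64.2
rotvec rad [-0.0019 -0.0006  0.0004] deg 0.1  then tool shift m [ 0.0776 -0.0012 -0.0008] | 78 mm rows>= 2
```

View pics/si9.png

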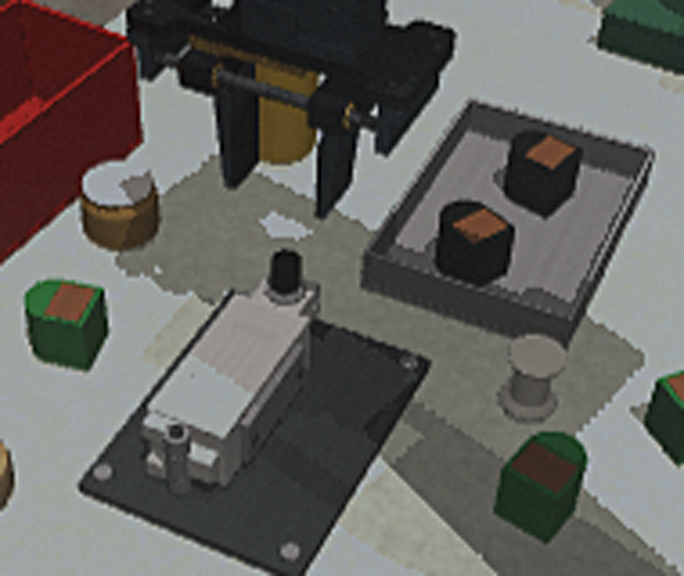

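View pics/sc9.png

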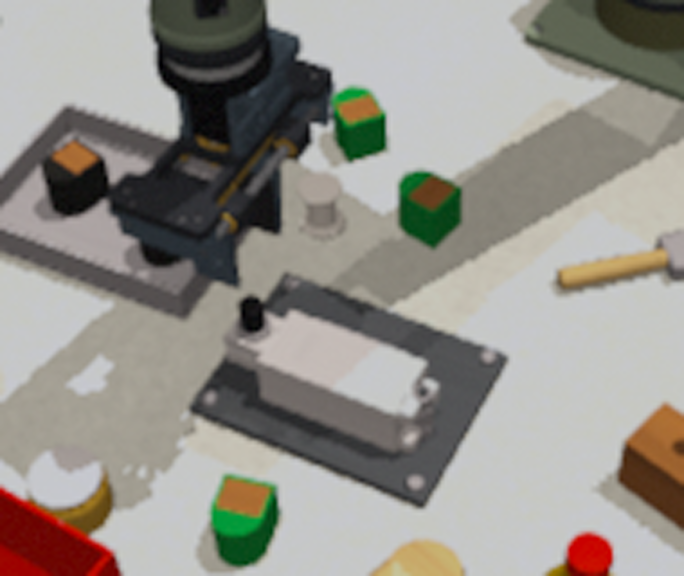

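```bash
python3 -m jog '[[0.09,0.039,-0.0008,0,0,0,0],[0.09,0.039,-0.0008,0,0,0,0],[0.09,0,0,0,0,0,0],[0.09,0,0,0,0,0,0]]'; python3 plan.py 574.3 -8.5 211 95; python3 - <<'E'
from h import *
f=vision.grab_frame("wrist"); cv2.imwrite("pics/w10.png",f["color"])
f=vision.grab_frame("side"); cv2.imwrite("pics/si10.png",cv2.resize(f["color"][90:250,250:440],None,fx=3.6,fy=3.6,interpolation=cv2.INTER_CUBIC))
E
```

```text
time_s: 24.35
ee_pos: [574.6, -8.5, 334.1]
ee_rot: [-179.9, 0.0, 95.1]
force: [0.8, -0.2, 0.4]
gripper_width: 89.8
t 24.35 pos [574.6  -8.5 334.1] rot [-1.7988e+02  1.0000e-02  9.5050e+01] F [ 0.8 -0.2  0.4] w 89.8
rotvec rad [-0.0021  0.0002  0.0009] deg 0.1  then tool shift m [-0.     -0.0003  0.1231] | 123 mm rows>= 3
```

View pics/w10.png

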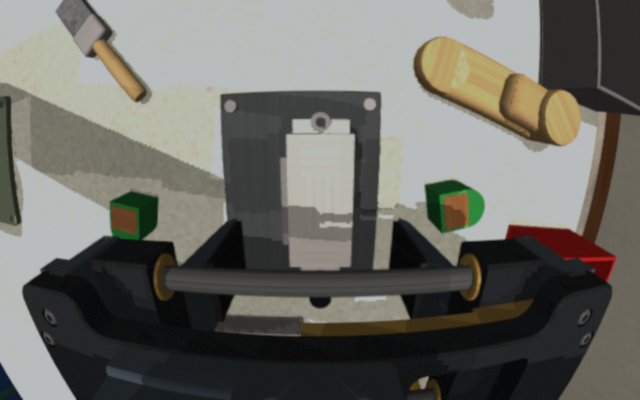

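View pics/si10.png

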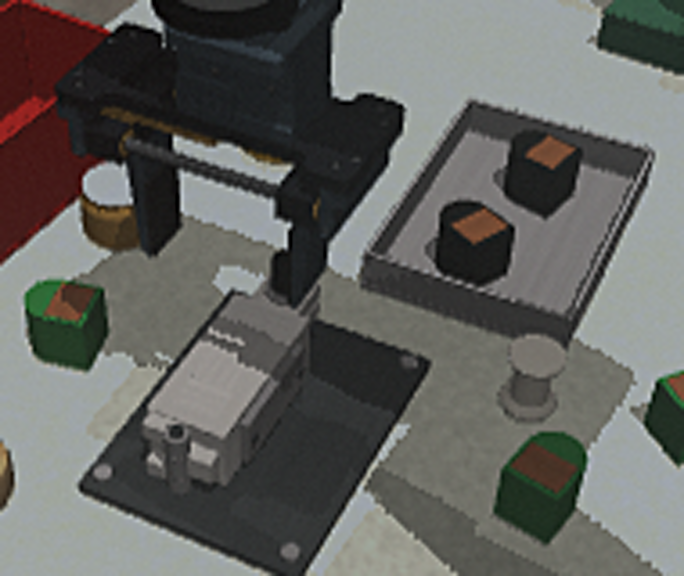

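```bash
python3 -m jog '[[0.0912,0,0,0.03,0,0,0],[0.0912,0,0,0.03,0,0,0],[0.0912,0,0,0.02,0,0,0],[0.0912,0,0,0,0,0,0]]'; python3 -m jog '[[0.0912,0,0,0.02,0,0,0],[0.0912,0,0,0.015,0,0,0],[0.0912,0,0,0.008,0,0,0],[0.0912,0,0,0,0,0,0]]'
```

```text
time_s: 24.95
ee_pos: [574.3, -9.1, 253.6]
ee_rot: [-179.8, -0.0, 95.0]
force: [-0.3, 0.4, 0.7]
gripper_width: 91.3
time_s: 25.45
ee_pos: [574.7, -8.3, 212.0]
ee_rot: [-180.0, -0.0, 95.0]
force: [-0.1, -0.7, 0.7]
gripper_width: 91.3
```

```bash
python3 -m jog '[[0.07,0,0,0,0,0,0],[0.06,0,0,0,0,0,0],[0.05,0,0,0,0,0,0],[0.05,0,0,0,0,0,0],[0.05,0,0,0,0,0,0],[0.05,0,0,0,0,0,0]]' 25
```

```text
time_s: 26.2
ee_pos: [574.1, -8.3, 212.4]
ee_rot: [-179.9, -0.0, 95.1]
force: [-4.8, -0.2, 5.3]
gripper_width: 62.0
```

```bash
python3 -m jog '[[0.05,0,0,0,0,0,0],[0.05,0,0,0,0,0,0],[0.05,0,0,0,0,0,0],[0.05,0,0,0,0,0,0]]' 30; python3 - <<'E'
from h import *
import pickle
fr={n:vision.grab_frame(n) for n in ("scene","side")}
for n,(a,b,c,d) in dict(scene=(110,270,210,400),side=(90,250,250,440)).items():
    cv2.imwrite(f"pics/{n}11.png",cv2.resize(fr[n]["color"][a:b,c:d],None,fx=3.6,fy=3.6,interpolation=cv2.INTER_CUBIC))
import fit; fit.fr=fr
for n in fr:
    P=fit.sel(n,565,605,-110,-66,63,100)
    if len(P): print(n,"pin grip",cv2.minEnclosingCircle(P[:,:2].astype(np.float32)),"top z",P[:,2].max())
    P=fit.sel(n,480,540,-370,-305,44,60)
    if len(P): print(n,"heel top",fit.rect(P))
print(status.state()["force"],status.state()["gripper_width"])
E
```

```text
time_s: 26.7
ee_pos: [574.1, -8.3, 212.5]
ee_rot: [-179.9, -0.0, 95.1]
force: [-4.4, -0.2, 5.4]
gripper_width: 61.7
scene pin grip ((587.5767211914062, -86.57645416259766), 11.9871244430542) top z 90.81317146651804
scene heel top (array([ 509., -343.]), array([42.7, 50.7]), 79.89, 148, np.float64(49.1))
side heel top (array([ 507.1, -339.2]), array([41.4, 49.5]), 81.0, 169, np.float64(49.9))
[-4.27564095 -1.39164633  5.69970651] 61.58784149824036
```

View pics/side11.png

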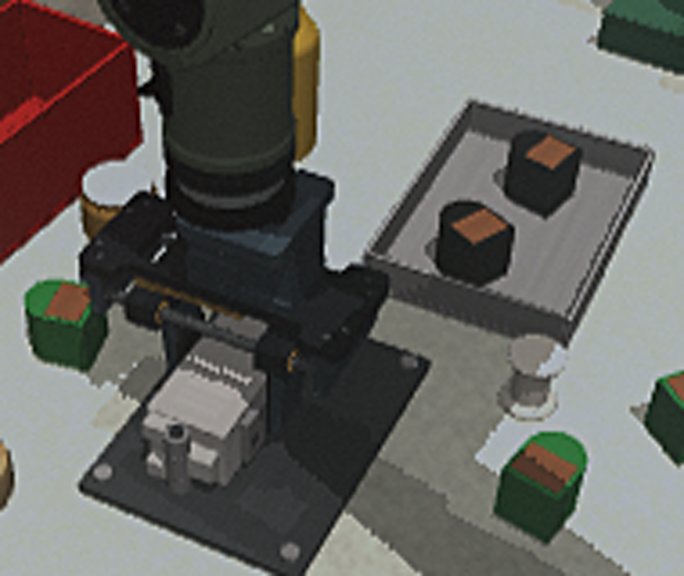

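View pics/scene11.png

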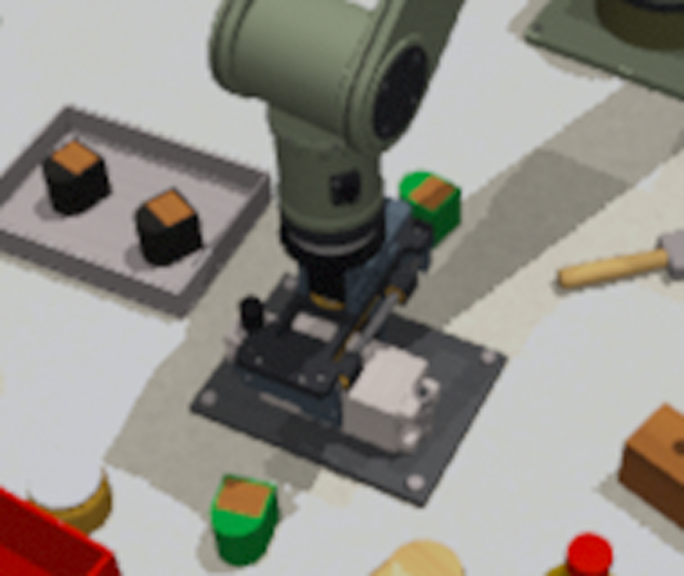

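```bash
python3 -c "
from workcell import ticket; print(ticket.job_done())"
```

```text
the job is handed in; nothing more can be done
None
```

I finished the whole sequence and handed the job in after about 27 s of robot time. The hand-in reports no verdict, so what follows comes from my own checks.

- **Heel:** I moved the black heel from the mould to the empty end of the tray and let go. The last pictures show it standing next to the other heel, about 50 mm from the tray's centre.
- **Mould:** I swung it shut until it met the hard stop, where the arm read about 9 N.
- **Pin:** I picked the thicker pin by its 20 mm grip from the rack's -y hole and lowered it through both lugs, feeling no resistance until the collar touched. It seated at the height I expected, with the foot about 13 mm up, then I released it. In the last pictures it stands upright.
- **Final hold:** The gripper is squeezing the plate and the fixed half at a commanded 30 N. The opening reads 61.6–62 mm, against 62 mm expected. The plate force itself isn't measured directly, and a net 4–5 N on the wrist remained at the end.

**Disagreements:**
- The scene and side cameras differed by 2–3 mm throughout, so I averaged them and placed the pin relative to where it was grasped.
- In the last check, the scene camera put the pin's grip about 3 mm further out in x than the hole. Part of the gripper was in that view. The side camera could not see the pin then.

I never touched the bottles, tin, spool, shoe last or slim pin. In the pictures they looked unmoved, but I didn't measure their positions again at the end.

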